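# Spin the plating turntable and stop its tab at the index post

### The job

Check that the plating turntable runs free and park it: with a closed fingertip flick the platter's tab so that the platter spins anticlockwise (seen from above), and let it coast untouched until the tab has passed the upright post at least once. Then put a fingertip on the platter and brake it so that it stops with the tab at the post, within 2 cm; it must not come to rest anywhere else first after the tab has passed the post. Grip and lift nothing, leave the dish seated and the other things where they stand, and finish clear of everything.

Things in the scene. Friction and masses are not known exactly. Their poses are not given: they have to be found in the camera images.
- turntable: fixed grey turntable base, 150 mm across; origin on the table under the platter's vertical axis; its x axis points along a low foot (34 mm wide, 8 mm high) to the index post, a plain upright steel pin 18 mm thick, 60 mm tall, standing 148 mm from the axis, clear of everything that turns
- index (a point): point on the base 125 mm from the axis in the direction of the post, at height 44 mm: here the tab's outer end belongs when the platter is parked
- tab (a point): outer end of the platter's only tab, at mid thickness, 125 mm from the axis, height 44 mm. The tab is a radial tongue 16 mm wide and 8 mm thick that sticks out 30 mm beyond the platter's round edge. Below it is free space down to the table (foot of the post 8 mm)
- platter (a joint): turning angle of the platter in rad, growing anticlockwise seen from above and counted on over many turns: 0 with the tab at the post the first time, 2 pi, 4 pi, .. when it is there again; -3.6 to -1.1 at the start. Light bearing: each second it loses about a tenth of its speed plus 0.2 rad/s, so it coasts some 10 s and two turns after a flick to 3 rad/s; no stops; it stays where it stops
- platter_top (a point): centre of the platter's top face. The platter is a flat dark anodised aluminium disc 190 mm across, 8 mm thick, underside 40 mm and top 48 mm above the table, about 0.6 kg. The top is bare from 54 to 95 mm from the axis; a press of a few newtons there stops it almost at once
- dish: loose clear culture dish with a yellowish filling, 90 mm across, 15 mm high, 40 g, lying in the middle of the platter between six steel pins (6 mm thick, 7 mm high, on a circle of 50 mm radius) and turning with it; origin at the centre of its underside, 48 mm high
- bottle: bystander: glass reagent bottle with blue cap, 70 mm across, about 140 mm tall, origin at its underside
- rack: bystander: blue tube rack 200 x 100 mm, 98 mm high with its eight capped tubes, origin at the centre of its underside
- tipbox: bystander: blue and yellow tip box 85 x 125 mm, 62 mm high, origin at the centre of its underside
- pen: bystander: grey marker pen, 130 mm long, 17 mm thick, lying along its x axis, origin under its middle
Not all that is in view belongs to the job. There is more than one size of the dish; the one meant has the size given above.

How it is judged (in metres and radians):
On the way, in this order (a step that is already met when the one before it is completed fails the run):
1. the platter spins anticlockwise by itself, untouched, its tab having passed the post (value of joint platter above 0.3 rad and velocity of joint platter above 0.5 rad/s and contact force between each of the arm, the fingers and platter below 0.05 N), for 0.5 s.
2. on a later pass a fingertip on the platter brakes it to a stand with the tab at the post (value of joint platter above 6 rad and contact force between the fingers and platter above 0.3 N and horizontal distance between tab and index below 0.022 m and velocity of joint platter between -0.06 and 0.06 rad/s), for 0.1 s.
At the end, for the whole second after the job is handed in: the platter is at rest with the tab's end within 22 mm of the index point, at least one turn beyond the first pass of the post; the dish lies between its pins (horizontal distance between tab and index below 0.022 m and value of joint platter above 6 rad and velocity of joint platter between -0.06 and 0.06 rad/s and z of dish in the frame of turntable below 0.052 m and horizontal distance between dish and turntable below 0.008 m); the robot touches nothing.
It fails at once if after the tab has passed the post, the platter comes to rest away from it (tab's end more than 40 mm from the index point) (value of joint platter above 0.4 rad and horizontal distance between tab and index above 0.04 m and velocity of joint platter between -0.06 and 0.06 rad/s).
It fails at once if the dish is lifted or pushed out of its pins (z of dish in the frame of turntable above 0.056 m or horizontal distance between dish and turntable above 0.012 m).
It fails at once if a bystander is moved or lifted by more than 25 mm (distance of any of bottle, rack, tipbox, pen from where it was at the start of the episode above 0.025 m).
It also fails if it takes over 45 s, if anything falls off the work surface, if the arm or the gripper's body presses on something with over 40 N, if the wrist force passes 120 N, or if a joint passes its speed limit or range.

### The arm

A 6-joint arm with a two-finger parallel gripper is mounted at the origin on the work surface. World frame = base frame: x ahead of the robot, y to its left, z up, the work surface at z = 0. Lengths are in mm, angles in degrees, forces in N, time in s.
With the tool pointing down it reaches from about 325 to 925 mm from the base axis. Payload 3.1 kg.
Tool frame: the origin (TCP) lies midway between the tips of the shut fingers; the grasp point (between the pads) lies 19 mm behind it; x points along the fingers, y is the direction in which the jaws open and shut, and the axes are right-handed (so a half turn about x gives the same grasp; the last joint's range is limited). The gripper opens to 85 mm and grips with 20 to 120 N. Pads are 22 mm wide; open, the fingers measure 114 mm over their backs; the gripper's body (76 mm by 85 mm) begins 54 mm behind the grasp point. The pads swing forward as they close: fully open they stand 13 mm farther back than shut.
Start: joints at [65.478, 12.427, 92.441, -0, 75.132, -6.429], TCP at [194.092, 594.111, 231.3] pointing down, gripper open.
Joint ranges: [-157.48, 157.48], [-44.54, 120.13], [17.64, 146.25], [-64.5, 244.5], [7.68, 150.69], [-147.95, 147.95]. Speed limits (degrees/s): [159.86, 159.86, 180, 180, 180, 180].

### API

Orientations are given as a 3x3 rotation matrix whose columns are the frame's x, y, z axes.
In Python, from cell import env gives the robot as it stands.
- The arm moves only by the shell command python3 -m handwheel 'ROWS' [FORCE]. ROWS is JSON, a list of rows, each a list of 3 entries, a list of its own where there are three numbers: the finger opening in cm, from 0 to 8.54, then the shift along the tool's x, y, z in cm, then the turn about the tool's x in degrees. A call has 1 to 5 rows; each row is the pose to reach, as a shift and turn from the pose commanded when the call began, along the tool's axes at that moment; what a row does not reach only later rows make up. A row lasts 1/10 s, in which the tool goes at most 50 mm and 8.59 degrees, less where a joint would pass 70% of its speed; a pose out of reach is approached as far as the arm can. A call with a gripper value outside its range is refused whole. The fingers move at their own pace and stop on an object; FORCE is the grip in N (left out, the last holds). Time passes only in rows, so rows that repeat a pose let the fingers close. It gives the time, the measured TCP pose, the force and the opening at its end, in the units of the state.
- env.state(): the state, without advancing time (a new reading comes with each control period).
- env.snapshot(name): name is "side" or "top" or "wrist"; returns a dict with "pixels" (400x640x3 uint8, red, green, blue), "vfov" (degrees; the focal length in pixels is half the picture's height over the tangent of half this angle, whatever the lens; pixels are square), "cx", "cy" (the principal point, pixels), "cam_to_world" (4x4, takes a point from camera to world coordinates). Camera axes: x right, y up, looking along -z (the intrinsics and any distortion apply to the point x, -y, -z); pixel columns grow to the right and rows downward; lengths in mm; the calibration is good to about 2 mm. A picture is of the moment at which its call begins. There is no depth.
- env.job_done(): hands the job in, once; it reports no verdict.
The state is a dict: "time_s": time; "q": joint angles; "qvel": joint speeds; "joint_efforts": joint torques, N m; "tool_pos": TCP position; "tcp_rot": TCP orientation; "ft_force": force on the tool from outside, world axes, zero at the start; "moment": the same for the moment, N m; "opening": finger opening in mm.
Only numpy, scipy, OpenCV 4.12 (cv2) and the standard library are available. Lean on these libraries where they do the work, as an engineer would, in place of code of your own. Each camera call takes 0.05 s, during which the arm holds its last target. There are 200 camera calls.

## Working session

There is one attempt and no reset: what is moved stays moved. The work goes in short steps, Python scripts to look and compute and a shell command to move; the robot and the scene stay as the last step left them, time stands still between calls to the robot, and variables do not carry over. Pictures are saved under pics/ and viewed, about 8 in all and at most 12, crops included, and the job is handed in when it is done.

```bash
ls; mkdir -p pics; python3 - <<'E'
from cell import env
import cv2,numpy as np
s=env.state();print(s)
for n in ("top","side"):
    d=env.snapshot(n);cv2.imwrite(f"pics/{n}0.png",d["pixels"][:,:,::-1]);print(n,{k:v for k,v in d.items() if k!="pixels"})
E
```

```text
pics
{'time_s': 0.0, 'q': array([ 6.54782449e+01,  1.24769289e+01,  9.25307629e+01,  5.69809301e-05,
        7.51315390e+01, -6.42769485e+00]), 'qvel': array([-0.00495818,  0.06941225,  0.02497156,  0.02518785, -0.04819065,
        0.02190259]), 'joint_efforts': array([ 7.39074421e-04, -3.96844482e+01, -3.03857195e+01,  4.19504261e-05,
        9.59404861e-03,  8.99861050e-06]), 'tool_pos': array([193.7334272 , 593.34148076, 229.94559821]), 'tcp_rot': array([[-1.00943314e-03,  3.10576915e-01,  9.50547716e-01],
       [-2.21045603e-03,  9.50545185e-01, -3.10578435e-01],
       [-9.99997047e-01, -2.41465210e-03, -2.72995199e-04]]), 'ft_force': array([ 0.16375331, -0.3546252 , -0.39815377]), 'moment': array([ 0.02125827, -0.00978656, -0.02139503]), 'opening': 85.42615933360584}
top {'vfov': 56.753517507662174, 'cx': 316.02658367163286, 'cy': 198.13624366689066, 'cam_to_world': array([[-2.75179166e-02,  9.94057211e-01, -1.05323430e-01,
         4.22967305e+02],
       [-9.99390519e-01, -2.50944545e-02,  2.42664096e-02,
         9.54896782e+00],
       [ 2.14791655e-02,  1.05926998e-01,  9.94141900e-01,
         1.05842351e+03],
       [ 0.00000000e+00,  0.00000000e+00,  0.00000000e+00,
         1.00000000e+00]])}
side {'vfov': 42.507752785834484, 'cx': 321.3648082342774, 'cy': 208.26711940678155, 'cam_to_world': array([[-9.96857134e-01,  6.22341484e-02, -4.90179987e-02,
         4.72281452e+02],
       [-7.88045661e-02, -7.15699019e-01,  6.93948669e-01,
         9.25349311e+02],
       [ 8.10517087e-03,  6.95630523e-01,  7.18354008e-01,
         1.00419262e+03],
       [ 0.00000000e+00,  0.00000000e+00,  0.00000000e+00,
         1.00000000e+00]])}
```

View pics/top0.png

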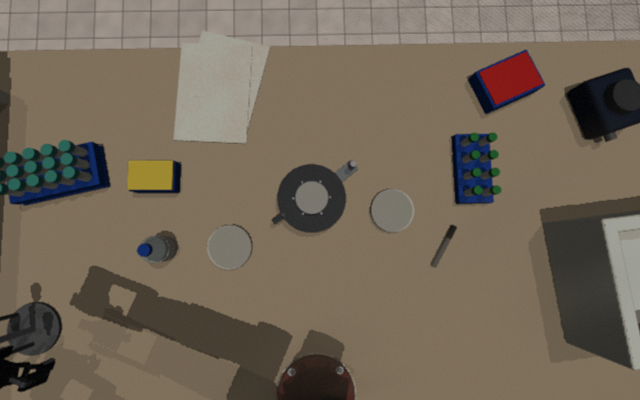

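View pics/side0.png

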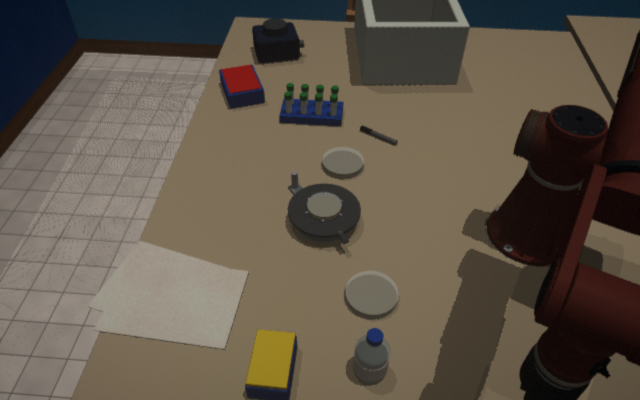

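Top view: platter centre ≈(312,198), tab end ≈(275,219), post top ≈(352,165), dish on the platter ≈(312,198); two larger decoy dishes at (392,210) and (230,247). Side view: platter (324,210), post (294,177), tab (345,244).

```bash
cat > h.py <<'E'
import cv2,numpy as np
def ray(d,u,v):
    f=200/np.tan(np.radians(d["vfov"])/2); M=np.asarray(d["cam_to_world"])
    return M[:3,3], M[:3,:3]@np.array([(u-d["cx"])/f,-(v-d["cy"])/f,-1.])
def onz(d,u,v,z):
    o,r=ray(d,u,v); return o+r*(z-o[2])/r[2]
def cross(a,b):
    (o,r),(p,s)=a,b
    t=np.linalg.lstsq(np.c_[r,-s],p-o,rcond=None)[0]
    A,B=o+r*t[0],p+s*t[1]; return (A+B)/2,np.linalg.norm(A-B)
E
python3 - <<'E'
from cell import env
from h import *
S={n:env.snapshot(n) for n in("top","side")}
out={}
for n,c,w in(("top",(312,198),70),("side",(324,210),70)):
    p=S[n]["pixels"]; x,y=c[0]-w,c[1]-w
    crop=p[y:y+2*w,x:x+2*w,::-1]
    cv2.imwrite(f"pics/{n}c.png",cv2.resize(crop,None,fx=4,fy=4,interpolation=cv2.INTER_CUBIC))
a=cv2.imread("pics/topc.png");b=cv2.imread("pics/sidec.png")
cv2.imwrite("pics/crop.png",cv2.resize(np.hstack([a,b]),(800,400)))
E
```

```text
(no output)
```

View pics/crop.png

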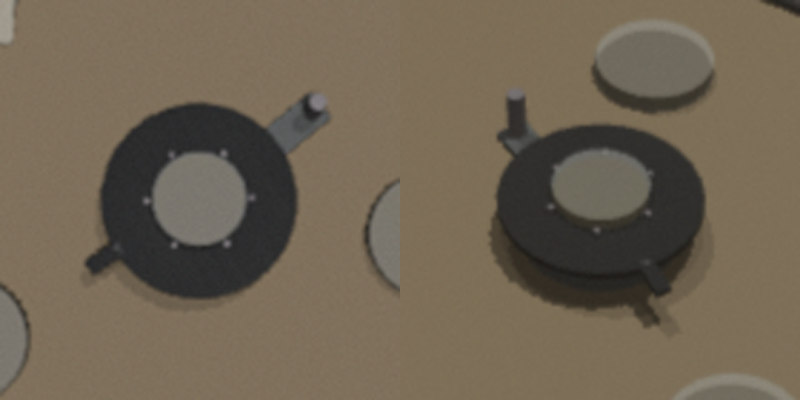

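Crop: the tab end is at (90,266) left / (661,289) right, post top (317,102) / (516,94), and the six pins are visible around the dish.

```bash
cat >> h.py <<'E'
def disc(d):  # dark platter ellipse in the top view
    g=d["pixels"].max(2).astype(np.uint8)
    m=np.zeros_like(g); m[140:260,245:380]=(g[140:260,245:380]<62)*255
    m=cv2.morphologyEx(m,cv2.MORPH_OPEN,np.ones((13,13),np.uint8))
    c=max(cv2.findContours(m,0,1)[0],key=cv2.contourArea)
    return cv2.fitEllipse(cv2.convexHull(c))
E
python3 - <<'E'
from cell import env
from h import *
T,S=env.snapshot("top"),env.snapshot("side")
k=400/140
tp=lambda u,v:(242+u/k,128+v/k); sp=lambda u,v:(254+(u-400)/k,140+v/k)
R=lambda a,b:cross(ray(T,*tp(*a)),ray(S,*sp(*b)))
np.set_printoptions(precision=1,suppress=True)
C=R((199.5,199.2),(601.2,190.7));tab=R((90,266),(661,289));post=R((317,102),(516,94))
print("pins",C,"\ntab",tab,"\npost top",post)
e=disc(T);print(e,onz(T,*e[0],48))
t=onz(T,*tp(90,266),44)[:2];p=onz(T,*tp(317,102),60)[:2]
c=onz(T,*e[0],48)[:2]
for n,x in(("tab",t),("post",p)):
    dd=x-c;print(n,x,np.hypot(*dd),np.degrees(np.arctan2(dd[1],dd[0])))
print(env.state()["time_s"])
E
```

```text
pins (array([530.7,  -3.6,  49.1]), np.float64(1.3417908687513922)) 
tab (array([470.4, 102.8,  42.1]), np.float64(0.026639359708955278)) 
post top (array([ 621.5, -119.3,   56. ]), np.float64(1.0754512944475412))
((311.33392333984375, 199.66537475585938), (63.06153869628906, 68.51541900634766), 83.91276550292969) [526.1  -2.1  48. ]
tab [470.3 102.7] 118.71848156864078 118.03612036547393
post [ 621.2 -118.8] 150.53357031969088 -50.81565725142063
0.3
```

Centre (530.7,-3.6), tab radius 122 (should be 125), post radius 147 (should be 148), platter angle about -3.3 rad; heights 49/42/56 against 48/44/60. That is consistent. The (rough) ellipse centre is off 5 mm, so I use the pins. Moving over with the fingers shut.

```bash
python3 -m handwheel '[[0,[0,-3,3.7],0],[0,[0,-6,7.4],0],[0,[0,-9,11.1],0],[0,[0,-12,14.8],0],[0,[0,-15,18.5],0]]' 40
python3 -m handwheel '[[0,[0,-3,3.7],0],[0,[0,-6,7.4],0],[0,[0,-9,11.1],0],[0,[0,-12,14.8],0],[0,[0,-15,18.5],0]]'
python3 -m handwheel '[[0,[0,-3,3.7],0],[0,[0,-6.5,7.2],8.5],[0,[0,-6.5,7.2],17],[0,[0,-6.5,7.2],25.5],[0,[0,-6.5,7.2],34]]'
python3 -m handwheel '[[0,[0,0,0],8.4],[0,[0,0,0],8.4]]'
```

```text
time_s: 0.8
tool_pos: [324.0, 392.5, 231.4]
tcp_rot: [[0.001, 0.31, 0.951], [0.0, 0.951, -0.31], [-1.0, 0.0, 0.0]]
ft_force: [1.2, -0.0, 0.9]
opening: 12.1
time_s: 1.3
tool_pos: [453.4, 192.3, 231.6]
tcp_rot: [[0.001, 0.311, 0.951], [0.0, 0.951, -0.311], [-1.0, 0.001, 0.001]]
ft_force: [0.5, 1.4, 0.4]
opening: -0.0
time_s: 1.8
tool_pos: [501.1, 109.1, 231.3]
tcp_rot: [[-0.0, 0.794, 0.608], [0.0, 0.608, -0.794], [-1.0, -0.0, -0.0]]
ft_force: [0.4, -0.1, 0.3]
opening: -0.3
time_s: 2.0
tool_pos: [500.9, 109.8, 231.3]
tcp_rot: [[-0.0, 0.87, 0.492], [0.0, 0.492, -0.87], [-1.0, -0.0, -0.0]]
ft_force: [-0.1, 0.5, -0.2]
opening: -0.0
```

Pose tracked. Now a test press on the resting platter at the braking spot to calibrate height and force.

```bash
python3 -m handwheel '[[0,[4.5,-1.5,1.9],0],[0,[9,-3,3.8],0],[0,[13.5,-3,3.8],0],[0,[17.3,-3,3.8],0],[0,[17.3,-3,3.8],0]]'
python3 -m handwheel '[[0,[0.5,0,0],0],[0,[0.8,0,0],0],[0,[1.0,0,0],0],[0,[1.0,0,0],0]]'
python3 -m handwheel '[[0,[0.1,0,0],0],[0,[0.1,0,0],0]]'
python3 -m handwheel '[[0,[0.1,0,0],0],[0,[0.1,0,0],0]]'
```

```text
time_s: 2.5
tool_pos: [487.3, 61.9, 52.5]
tcp_rot: [[-0.014, 0.869, 0.495], [0.0, 0.495, -0.869], [-1.0, -0.012, -0.007]]
ft_force: [-1.3, 0.5, -1.2]
opening: -0.2
time_s: 2.9
tool_pos: [494.9, 62.2, 49.9]
tcp_rot: [[0.003, 0.87, 0.493], [-0.0, 0.493, -0.87], [-1.0, 0.003, 0.002]]
ft_force: [-0.3, -0.2, 0.1]
opening: -0.0
time_s: 3.1
tool_pos: [494.1, 62.1, 48.1]
tcp_rot: [[0.002, 0.87, 0.493], [-0.0, 0.493, -0.87], [-1.0, 0.001, 0.001]]
ft_force: [0.0, -0.5, 2.0]
opening: 0.2
time_s: 3.3
tool_pos: [495.0, 62.5, 48.0]
tcp_rot: [[0.003, 0.871, 0.492], [0.001, 0.492, -0.871], [-1.0, 0.003, 0.0]]
ft_force: [-0.9, 1.3, 7.3]
opening: 0.4
```

```bash
python3 - <<'E'
from cell import env
from h import *
T=env.snapshot("top");W=env.snapshot("wrist")
cv2.imwrite("pics/c2.png",np.hstack([cv2.resize(T["pixels"][100:300,212:412,::-1],(400,400)),W["pixels"][:,120:520,::-1]]))
E
```

```text
(no output)
```

View pics/c2.png

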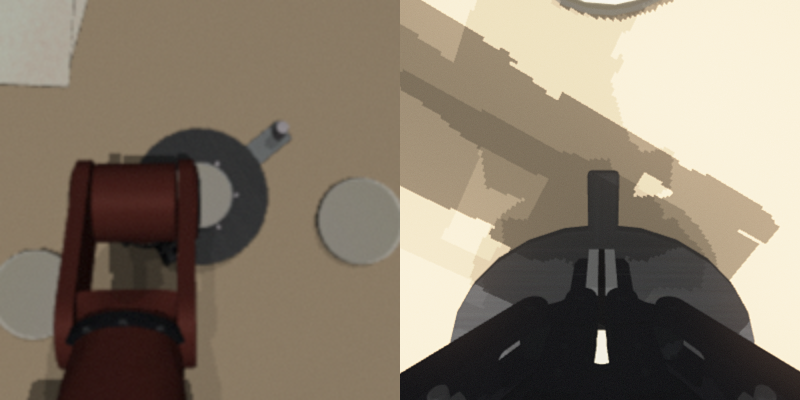

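Wrist view: the tab is straight ahead of the fingertip (602,205), so tool z is radial as planned. Top view: arm covers the near-left side; the post (281,128) and its approach are free. Contact at z=48.0, about 5 N/mm. Now pre-flick position and the flick.

```bash
python3 -m handwheel '[[0,[-1.5,0,0],0],[0,[-1.5,2.6,-2.0],0],[0,[-1.5,2.6,-3.8],0],[0,[0.9,2.6,-3.8],0],[0,[0.9,2.6,-3.8],0]]'
python3 - <<'E'
from cell import env
from h import *
T=env.snapshot("wrist");cv2.imwrite("pics/w3.png",T["pixels"][:,:,::-1])
E
```

```text
time_s: 3.9
tool_pos: [494.6, 108.2, 35.0]
tcp_rot: [[-0.006, 0.87, 0.493], [-0.001, 0.493, -0.87], [-1.0, -0.005, -0.002]]
ft_force: [-0.9, -0.2, 1.3]
opening: -0.3
```

View pics/w3.png

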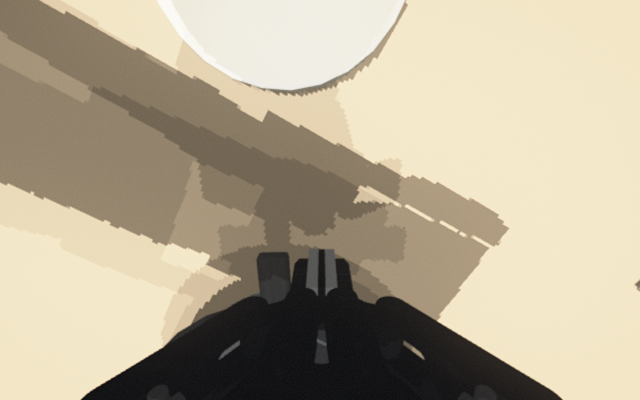

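The fingertip (295–350, 260) stands just beside the tab (258–290, 275), a few mm of gap, on the right side for an anticlockwise push (-y). Flick.

```bash
python3 -m handwheel '[[0,[0,-0.8,0],0],[0,[0,-2.2,0],0],[0,[0,-4.3,0.2],0],[0,[0,-7.8,1.0],0],[0,[0,-7.8,1.0],0]]'
python3 -m handwheel '[[0,[-2.5,0,0],0],[0,[-2.5,2,0.5],0],[0,[-2.5,5.2,1.5],0],[0,[-2.5,5.2,2.8],0],[0,[-1.9,5.2,2.8],0]]'
cat > look.py <<'E'
from cell import env
from h import *
import sys
C=np.array([530.7,-3.6]);POST=np.degrees(np.arctan2(-115.3,90.6))
def ang(d):
    g=d["pixels"].max(2).astype(float)
    a=np.arange(-170,60,1.);f=200/np.tan(np.radians(d["vfov"])/2);M=np.linalg.inv(d["cam_to_world"]);v=np.zeros(len(a))
    for r in (105,110,115,120):
        w=np.c_[C[0]+r*np.cos(np.radians(a)),C[1]+r*np.sin(np.radians(a)),np.full(len(a),44.),np.ones(len(a))]@M.T
        u=(d["cx"]-f*w[:,0]/w[:,2]).astype(np.float32);q=(d["cy"]+f*w[:,1]/w[:,2]).astype(np.float32)
        v+=cv2.remap(g.astype(np.float32),u[None],q[None],cv2.INTER_LINEAR)[0]/4
    k=v<60
    return (a[k].mean()-POST if k.sum()>2 else None),int(k.sum()),v.min()
n=int(sys.argv[1])
for i in range(n):
    t=env.state()["time_s"];d=env.snapshot("top");print(round(t,3),ang(d))
    if len(sys.argv)>2 and i==n-1:cv2.imwrite(f"pics/{sys.argv[2]}.png",cv2.resize(d["pixels"][100:300,212:412,::-1],(400,400)))
E
python3 look.py 6 f1
```

```text
time_s: 4.45
tool_pos: [430.2, 59.1, 36.7]
tcp_rot: [[-0.005, 0.871, 0.491], [-0.001, 0.491, -0.871], [-1.0, -0.004, -0.002]]
ft_force: [-1.1, 0.5, -0.2]
opening: -0.6
time_s: 4.95
tool_pos: [496.3, 61.0, 58.0]
tcp_rot: [[0.004, 0.871, 0.492], [-0.001, 0.492, -0.871], [-1.0, 0.004, 0.003]]
ft_force: [0.2, -0.7, -0.5]
opening: -0.2
4.95 (np.float64(-28.659421155297856), 6, np.float64(49.8046875))
5.0 (np.float64(-18.659421155297856), 6, np.float64(49.655517578125))
5.05 (np.float64(-8.159421155297856), 7, np.float64(49.25830078125))
5.1 (np.float64(0.3405788447021436), 8, np.float64(48.457763671875))
5.15 (np.float64(9.340578844702144), 6, np.float64(48.69482421875))
5.2 (np.float64(18.840578844702144), 5, np.float64(48.998046875))
```

View pics/f1.png

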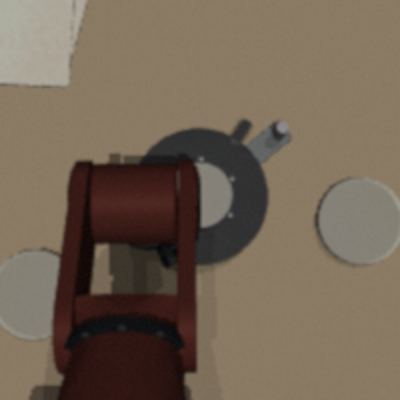

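Tab rightly detected ((243,130) in the picture, past the post at (281,128)); ≈190°/s = 3.3 rad/s at first pass, t≈5.10. Expected second pass t≈7.4 at ≈2.2 rad/s. Lower the hover to ~3 mm and wait.

```bash
python3 -m handwheel '[[0,[0.25,0,0],0],[0,[0.5,0,0],0],[0,[0.5,0,0],0],[0,[0.5,0,0],0],[0,[0.5,0,0],0]]'
python3 -m handwheel '[[0,[0,0,0],0],[0,[0,0,0],0],[0,[0,0,0],0],[0,[0,0,0],0],[0,[0,0,0],0]]'
python3 -m handwheel '[[0,[0,0,0],0],[0,[0,0,0],0],[0,[0,0,0],0],[0,[0,0,0],0]]'
python3 look.py 5
```

```text
time_s: 5.75
tool_pos: [493.5, 62.1, 51.3]
tcp_rot: [[0.0, 0.87, 0.493], [-0.0, 0.493, -0.87], [-1.0, 0.0, 0.0]]
ft_force: [0.0, -0.0, 0.3]
opening: -0.1
time_s: 6.25
tool_pos: [493.5, 62.0, 51.3]
tcp_rot: [[0.0, 0.87, 0.493], [0.0, 0.493, -0.87], [-1.0, 0.0, 0.0]]
ft_force: [0.2, -0.1, 0.5]
opening: -0.2
time_s: 6.65
tool_pos: [493.5, 62.1, 51.3]
tcp_rot: [[0.0, 0.87, 0.493], [0.0, 0.493, -0.87], [-1.0, 0.0, 0.0]]
ft_force: [-1.1, -1.1, -0.5]
opening: -0.2
6.65 (np.float64(-103.15942115529785), 5, np.float64(50.6123046875))
6.7 (np.float64(-95.15942115529785), 5, np.float64(51.79638671875))
6.75 (np.float64(-88.15942115529785), 5, np.float64(51.310546875))
6.8 (np.float64(-80.65942115529785), 6, np.float64(51.251708984375))
6.85 (np.float64(-73.15942115529785), 5, np.float64(51.501953125))
```

Crossing predicted at t≈7.38, 131°/s. Wait 3 rows and one look (to 7.25), then press.

```bash
python3 -m handwheel '[[0,[0,0,0],0],[0,[0,0,0],0],[0,[0,0,0],0]]' | head -1
python3 look.py 1
python3 -m handwheel '[[0,[0.5,0,0],0],[0,[0.55,0,0],0],[0,[0.55,0,0],0],[0,[0.55,0,0],0],[0,[0.55,0,0],0]]'
python3 look.py 3 b1
```

```text
time_s: 7.2
7.2 (np.float64(-23.659421155297856), 6, np.float64(49.785888671875))
time_s: 7.75
tool_pos: [495.8, 62.6, 48.0]
tcp_rot: [[0.004, 0.871, 0.492], [0.001, 0.492, -0.871], [-1.0, 0.004, 0.001]]
ft_force: [-2.7, 2.1, 10.4]
opening: 0.1
7.75 (np.float64(-6.659421155297856), 8, np.float64(48.359375))
7.8 (np.float64(-6.659421155297856), 8, np.float64(47.767578125))
7.85 (np.float64(-6.659421155297856), 8, np.float64(47.477783203125))
```

View pics/b1.png

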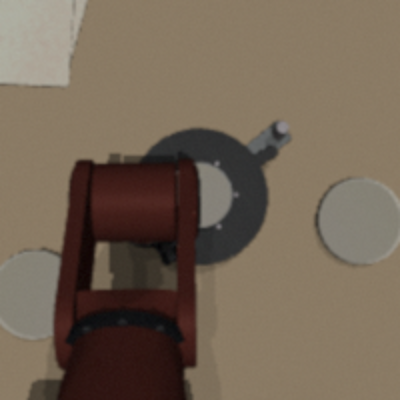

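Stopped at −6.7° (≈15 mm short, within tolerance: tab (270,152) just below the foot's line to the post (281,128)). I drag it on by ~5° with the pressing fingertip for margin, and check.

```bash
python3 -m handwheel '[[0,[0,-0.2,0],0],[0,[0,-0.4,0],0],[0,[0,-0.6,0],0],[0,[0,-0.6,0],0],[0,[0,-0.6,0],0]]'
python3 look.py 2
python3 - <<'E'
from cell import env
from h import *
T,S=env.snapshot("top"),env.snapshot("side")
z=lambda d,u,v:cv2.resize(d["pixels"][v-28:v+28,u-28:u+28,::-1],(400,400),interpolation=cv2.INTER_CUBIC)
cv2.imwrite("pics/p.png",np.clip(np.hstack([z(T,340,175),z(S,300,190)])*1.6,0,255).astype(np.uint8))
E
```

```text
time_s: 8.4
tool_pos: [491.0, 59.3, 48.0]
tcp_rot: [[0.005, 0.87, 0.492], [0.0, 0.492, -0.87], [-1.0, 0.005, 0.002]]
ft_force: [-0.2, 1.6, 9.8]
opening: 0.1
8.4 (np.float64(-2.1594211552978564), 9, np.float64(48.6337890625))
8.45 (np.float64(-2.1594211552978564), 9, np.float64(48.460693359375))
```

View pics/p.png

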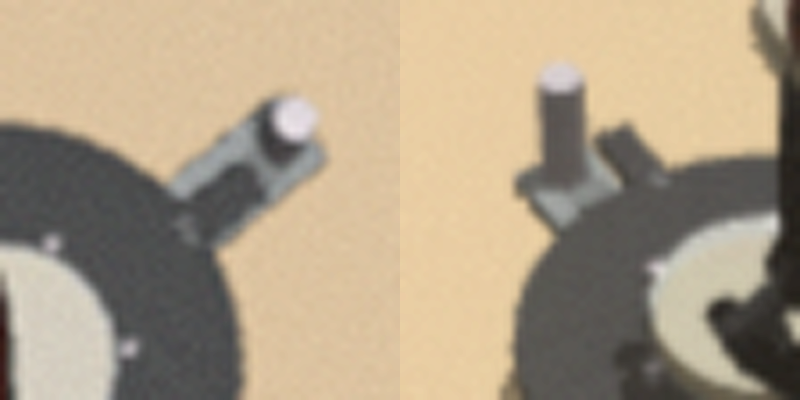

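The tab (222,193) lies over the foot in line with the post (295,118), about 2° short; the dish sits within its pins. Lift straight off and check.

```bash
python3 -m handwheel '[[0,[-0.3,0,0],0],[0,[-1.5,0,0],0],[0,[-5,0,0],0],[0,[-9.5,0,0],0],[0,[-14,0,0],0]]'
python3 -m handwheel '[[0,[0,2.5,-4],0],[0,[0,5,-8],0],[0,[0,7.5,-12],0],[0,[0,7.5,-12],0],[0,[0,7.5,-12],0]]'
python3 look.py 3 e1
```

```text
time_s: 9.1
tool_pos: [487.1, 59.1, 186.8]
tcp_rot: [[-0.002, 0.87, 0.493], [-0.0, 0.493, -0.87], [-1.0, -0.002, -0.001]]
ft_force: [1.7, 0.1, -0.6]
opening: -0.1
time_s: 9.6
tool_pos: [493.8, 201.1, 185.8]
tcp_rot: [[-0.001, 0.869, 0.495], [-0.001, 0.495, -0.869], [-1.0, -0.001, 0.0]]
ft_force: [-0.6, -0.5, -0.9]
opening: 0.3
9.6 (np.float64(1.3405788447021436), 8, np.float64(52.166015625))
9.65 (np.float64(1.3405788447021436), 8, np.float64(52.1240234375))
9.7 (np.float64(1.3405788447021436), 8, np.float64(52.0380859375))
```

View pics/e1.png

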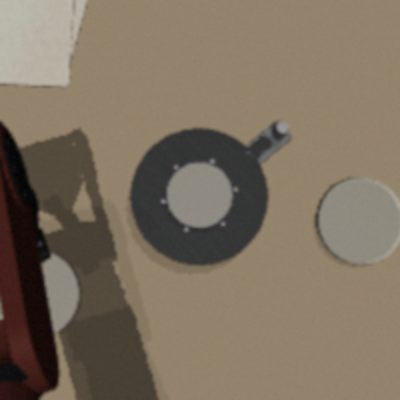

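The tab (260,146) lines up with the post (281,128) at +1.3° (≈3 mm) and is at rest. The dish is centred between its pins and the arm is clear.

```bash
python3 -c "
from cell import env
print(env.job_done())"
```

```text
the job is handed in; nothing more can be done
None
```

I flicked the tab with the closed fingertip, and the platter ran free anticlockwise, passing the post the first time at about 3.3 rad/s. I left it untouched for one full turn, then pressed on the platter with about 10 N. It stopped on the second pass, about 2.3 s after the first, with the tab 6.7° (about 15 mm) short of the post.

That was already within 2 cm. For margin, I then dragged the platter on a few degrees with the same fingertip before lifting straight off.

**Last checks:**
- **Tab:** three pictures in a row put it at +1.3° from the post (about 3 mm), at rest.
- **Dish:** in the top view it is centred between its pins.
- **Robot:** it stood about 200 mm from the platter axis at 186 mm height, with no force reading beyond noise.

**Checks that disagreed:**
- The tab read −2.2° before I lifted and +1.3° after, so it shifted about 3.5° on release or the measurement is off by a degree or two. Both are well inside tolerance.
- My rough ellipse fit of the platter centre was 5 mm off the pin-based centre, so I did not use it.
- I did not measure the bottle, rack, tip box or pen again. The arm's path stayed away from them.

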